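Sweep the dried-fungus chunks into the blue tray and close it

TASK

Take the scraper and sweep all six chunks of dried fungus off the cutting board into the blue tray, moving the chunks only with the scraper and never with the gripper. Then stand the scraper upright on the bench top again, and put the blue lid on the blue tray so that it is fully seated. Leave the yellow lid, the bottle, the bowl and the whole fungus where they are.

Things in the scene. Friction and masses are not known exactly. Their poses are not given: they have to be found in the camera images.
- board: fixed light wooden cutting board on a white stand: 176 mm (x) by 240 mm (y), flat top at z = 60 mm, 16 mm thick. No rails; a tray stands at each end (y = +-120 mm), 4 mm from it. Origin: under its centre, on the bench; z up
- blue_tray: blue open plastic tray, fixed to the bench at one end of the board (which end varies), 4 mm from it: outside 170 (x) x 100 (y) x 54 mm high, walls and floor 5 mm, opening 160 x 90 mm. Origin: centre of its underside, on the bench; x parallel to the board's end, z up. Rim 6 mm below the board's top
- yellow_tray: yellow open plastic tray, fixed to the bench at one end of the board (which end varies), 4 mm from it: outside 170 (x) x 100 (y) x 54 mm high, walls and floor 5 mm, opening 160 x 90 mm. Origin: centre of its underside, on the bench; x parallel to the board's end, z up. Rim 6 mm below the board's top. Not used
- blue_lid: blue loose lid, 120 g, handle up on the bench: plug 154 x 84 mm, z 0 to 6 mm; plate 168 (x) x 98 mm, z 6 to 11; central bar handle 50 mm long (x), 16 thick (y), z 11 to 41. Origin: centre of the plug's underside; z up. Seated: plug in the tray's opening (3 mm play), plate on the rim, origin 48 mm above the tray's; either way round
- yellow_lid: yellow loose lid, 120 g, handle up on the bench: plug 154 x 84 mm, z 0 to 6 mm; plate 168 (x) x 98 mm, z 6 to 11; central bar handle 50 mm long (x), 16 thick (y), z 11 to 41. Origin: centre of the plug's underside; z up. Seated: plug in the tray's opening (3 mm play), plate on the rim, origin 48 mm above the tray's; either way round. Bystander
- scraper: two-way scraper standing on the bench, 160 g: upright steel blade 110 mm wide (y), 5 thick (x), z 0 to 60 mm; at both ends of the blade a wing 5 mm thick, 30 high, reaching to x = +-23 mm; on top a black handle 70 mm long (y), 18 thick (x), z 58 to 98 mm. Origin: centre of its underside; z up. It sweeps along +x or -x, the same both ways
- bottle: bystander: clear reagent bottle with a blue cap, 86 mm across, 170 mm tall; origin under its centre
- bowl: bystander: small white porcelain bowl, 84 mm across, 32 mm high; origin under its centre
- fungus: bystander: brown lumpy whole dried fungus, about 90 mm long, 48 mm high; origin under its centre
- chunk0: dark brown chunk of hard dried fungus, 21 x 20 x 18 mm, 12 g, on the board at the start; origin: centre of its underside as it first lies
- chunk1: dark brown chunk of hard dried fungus, 24 x 17 x 16 mm, 12 g, on the board at the start; origin: centre of its underside as it first lies
- chunk2: dark brown chunk of hard dried fungus, 19 x 19 x 20 mm, 12 g, on the board at the start; origin: centre of its underside as it first lies
- chunk3: dark brown chunk of hard dried fungus, 23 x 20 x 15 mm, 12 g, on the board at the start; origin: centre of its underside as it first lies
- chunk4: dark brown chunk of hard dried fungus, 20 x 18 x 18 mm, 12 g, on the board at the start; origin: centre of its underside as it first lies
- chunk5: dark brown chunk of hard dried fungus, 22 x 18 x 17 mm, 12 g, on the board at the start; origin: centre of its underside as it first lies
Things that resemble listed ones, but are neither listed nor needed, are in the scene too. What is shaped like the blue_lid but pink is not meant.

How it is judged:
By the outcome, as a careful person would: the job done as asked, in the order asked, and still so for the second after the job is handed in, with the robot touching nothing.
It also fails if it takes over 72 s, if anything falls off the work surface, if the arm or the gripper's body presses on something with over 40 N, if the wrist force passes 120 N, or if a joint passes its speed limit or range.

ROBOT

A 6-joint arm with a two-finger parallel gripper is mounted at the origin on the work surface. World frame = base frame: x ahead of the robot, y to its left, z up, the work surface at z = 0. Lengths are in m, angles in rad, forces in N, time in s.
With the tool pointing down it reaches from about 0.4 to 0.825 m from the base axis. Payload 7 kg.
Tool frame: the origin (TCP) lies midway between the tips of the shut fingers; the grasp point (between the pads) lies 19 mm behind it; z points along the fingers, y is the line along which they close (so a half turn about z gives the same grasp; the last joint's range is limited). The gripper opens to 88 mm and grips with 3 to 60 N. Pads are 19 mm wide; open, the fingers measure 130 mm over their backs; the gripper's body (78 mm by 193 mm) begins 47 mm behind the grasp point.
Start: joints at [1.519, 0.359, 0.012, 0, -1.224, -0.288], TCP at [0.225, 0.636, 0.227] pointing down, gripper open.
Joint ranges: [-3.07, 3.07], [-1.43, 2.12], [-1.02, 1.25], [-3.03, 1.67], [-3.05, -0], [-3.03, 3.03]. Speed limits (rad/s): [2.39, 2.39, 3.01, 3.14, 3.14, 3.14].

INTERFACE

Orientations are given as [roll, pitch, yaw] about the fixed x, y, z axes, in that order (R = Rz(yaw) Ry(pitch) Rx(roll)).
In Python, from station import monitor, viewer, arm gives the robot as it stands.
- The arm moves only by the tool move_arm, never from a script. Its argument "deltas" is a list that holds one entry, the list of rows, each a list of 7 numbers: the turn, a rotation vector about the tool's x, y, z in degrees, then the shift along the tool's x, y, z in m, then the finger opening in m, from 0 to 0.0876. A call has 1 to 12 rows; each row is the pose to reach, as a shift and turn from the pose commanded when the call began, along the tool's axes at that moment; what a row does not reach only later rows make up. A row lasts 1/12 s, in which the tool goes at most 41.7 mm and 7.16 degrees, less where a joint would pass 70% of its speed; a pose out of reach is approached as far as the arm can. A call with a gripper value outside its range is refused whole. The fingers move at their own pace and stop on an object; "force" is the grip in N (left out, the last holds). Time passes only in rows, so rows that repeat a pose let the fingers close. It gives the time, the measured TCP pose, the force and the opening at its end, in the units of the state.
- monitor.get_state(): the state, without advancing time (a new reading comes with each control period).
- viewer.grab_frame(name): name is "side" or "top" or "wrist"; returns a dict with "frame" (384x512x3 uint8, blue, green, red), "vfov" (degrees; the focal length in pixels is half the picture's height over the tangent of half this angle, whatever the lens; pixels are square), "cx", "cy" (the principal point, pixels), "D" ([k1, k2, p1, p2, k3] as OpenCV has them; the pictures are not rectified), "xyz" and "orientation" of the camera in the world; the wrist camera has in their place "hand_eye" (4x4, takes a point from camera to tool coordinates, whose origin is the TCP and whose axes are the flange's). Camera axes: x right, y down, z forward; pixel columns grow to the right and rows downward; lengths in m; the calibration is good to about 2 mm. A picture is of the moment at which its call begins: read the wrist's pose just before it. There is no depth.
- arm.job_done(): hands the job in, once; it reports no verdict.
The state is a dict: "t": time; "q": joint angles; "qd": joint speeds; "joint_efforts": joint torques, N m; "eef_pos": TCP position; "ee_rot": TCP orientation; "force": force on the tool from outside, world axes, zero at the start; "moment": the same for the moment, N m; "width": finger opening in m.
Only numpy, scipy, OpenCV 4.12 (cv2) and the standard library are available. Lean on these libraries where they do the work, as an engineer would, in place of code of your own. Each camera call takes 0.05 s, during which the arm holds its last target. There are 200 camera calls.

## Working session

There is one attempt and no reset: what is moved stays moved. The work goes in short steps, Python scripts to look and compute and a tool call to move; the robot and the scene stay as the last step left them, time stands still between calls to the robot, and variables do not carry over. Pictures are saved under pics/ and viewed, on a budget of 10 in all, crops included, one or two more only if the job needs it, and the job is handed in when it is done.

Besides the shell and the picture viewer there is one more tool, called after "Request:" as name([rows], argument=value, ...), one row to a line, values as JSON. move_arm: Moves the arm, as the interface text tells. Its arguments: {"type":"object","properties":{"deltas":{"type":"array","items":{"type":"array","items":{"type":"array","items":{"type":"number"}}}},"force":{"type":"number"}},"required":["deltas"]}

```bash
ls; mkdir -p pics
python3 - <<'E'
from station import monitor, viewer, arm
import cv2,numpy as np,pickle
s=monitor.get_state(); print(s['t'],s['eef_pos'],s['ee_rot'],s['width'])
d={}
for n in ['top','side']:
    f=viewer.grab_frame(n); d[n]=f; print(n,{k:v for k,v in f.items() if k!='frame'})
    cv2.imwrite(f'pics/{n}0.png',f['frame'])
pickle.dump(d,open('d0.pkl','wb'))
E
```

```text
pics
0.0 [0.22484457 0.63591978 0.2256097 ] [ 3.13991184e+00 -1.57086950e-04 -3.39947476e-01] 0.08753531305885363
top {'vfov': 45.540424288111105, 'cx': 261.77629111943276, 'cy': 193.96747704601367, 'D': array([0.04774478, 0.        , 0.        , 0.        , 0.        ]), 'xyz': array([ 0.46784057, -0.08466728,  1.616222  ]), 'orientation': array([-3.09307945, -0.01512902, -1.56722758])}
side {'vfov': 50.34295521082878, 'cx': 254.9190160563804, 'cy': 191.60943651166042, 'D': array([-0.13025408,  0.        ,  0.        ,  0.        ,  0.        ]), 'xyz': array([-0.08096389, -0.83279432,  1.15048929]), 'orientation': array([-2.39404609, -0.01593672, -0.70419855])}
```

View pics/top0.png

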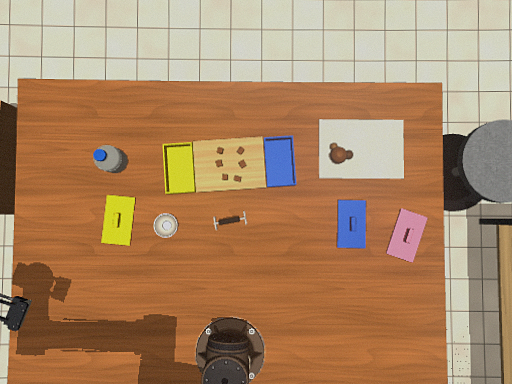

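View pics/side0.png

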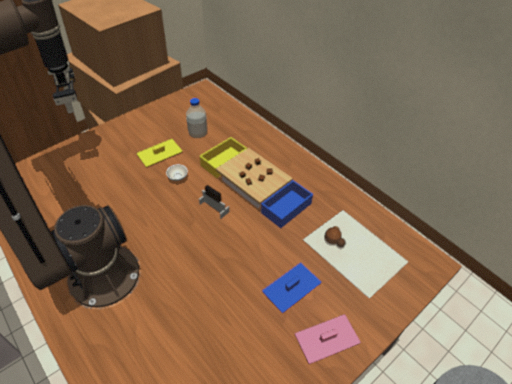

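The top view shows, by pixel: the board at (230,164), the blue tray at (280,162) and the yellow tray at (179,168). The six chunks are around (230,163), the scraper at (230,220), the blue lid at (351,224) and the pink lookalike at (407,235). The bystanders are the bowl (165,225), bottle (108,158), yellow lid (118,220) and fungus (341,154). The side view agrees.

```bash
cat > h.py <<'E'
import cv2,numpy as np,pickle
from scipy.spatial.transform import Rotation as R
def cam(f,pose=None):
    if 'hand_eye' in f:
        T=np.eye(4);T[:3,:3]=R.from_euler('xyz',pose[1]).as_matrix();T[:3,3]=pose[0]
        T=T@np.array(f['hand_eye']);return T[:3,:3],T[:3,3]
    return R.from_euler('xyz',f['orientation']).as_matrix(),np.array(f['xyz'])
def K(f):
    fl=f['frame'].shape[0]/2/np.tan(np.radians(f['vfov'])/2)
    return np.array([[fl,0,f['cx']],[0,fl,f['cy']],[0,0,1]])
def onplane(f,px,z,pose=None):
    Rm,t=cam(f,pose)
    u=cv2.undistortPoints(np.array(px,float).reshape(-1,1,2),K(f),np.array(f['D'])).reshape(-1,2)
    d=np.c_[u,np.ones(len(u))]@Rm.T
    return (t+d*((z-t[2])/d[:,2])[:,None])
def project(f,P,pose=None):
    Rm,t=cam(f,pose); Pc=(np.array(P,float).reshape(-1,3)-t)@Rm
    return cv2.projectPoints(Pc,np.zeros(3),np.zeros(3),K(f),np.array(f['D']))[0].reshape(-1,2)
def blobs(m,amin):
    c,_=cv2.findContours(m.astype(np.uint8)*255,cv2.RETR_EXTERNAL,cv2.CHAIN_APPROX_NONE)
    return [x for x in c if cv2.contourArea(x)>=amin]
def rect(pts):  # min-area rect in mm of world xy: centre, (long,short), yaw of long side deg
    (c,(w,h),a)=cv2.minAreaRect((pts[:,:2]*1000).astype(np.float32))
    if w<h: w,h,a=h,w,a+90
    return np.round(c,1),np.round((w,h),1),round((a+90)%180-90,1)
E
cat > m0.py <<'E'
from h import *
d=pickle.load(open('d0.pkl','rb'));f=d['top'];im=f['frame'];hsv=cv2.cvtColor(im,cv2.COLOR_BGR2HSV)
H,S,V=[hsv[...,i].astype(int) for i in range(3)]
def show(n,m,amin,z):
    for c in blobs(m,amin): print(n,np.round(c.reshape(-1,2).mean(0)),*rect(onplane(f,c.reshape(-1,2),z)))
show('blue',(H>105)&(H<125)&(S>150),300,0.011)
show('blue@rim',(H>105)&(H<125)&(S>150),300,0.054)
show('yel@rim',(H>20)&(H<35)&(S>180),300,0.054)
show('wood',(H>12)&(H<26)&(S>50)&(S<150)&(V>170),800,0.060)
roi=np.zeros(im.shape[:2],bool);roi[140:190,200:262]=1
show('chunk',roi&(V<150),8,0.070)
roi[:]=0;roi[200:240,205:255]=1
show('handle',roi&(V<60),15,0.098)
show('scr',roi&((S<80)|(V<60)),15,0.05)
print(hsv[164,205],hsv[220,232],hsv[222,244],hsv[175,280])
E
python3 m0.py
```

```text
blue [351. 224.] [ 443.7 -421.8] [163.6  91.3] -0.5
blue [278. 162.] [ 661.9 -170.8] [171.4 100.2] 4.1
blue@rim [351. 224.] [ 444.3 -412.8] [159.3  88.9] -0.5
blue@rim [278. 162.] [ 656.7 -168.5] [166.8  97.6] 4.1
yel@rim [118. 220.] [455.1 378.2] [164.6  96.4] -5.4
yel@rim [178. 168.] [633.2 176.8] [173.7 103.5] 4.4
wood [229. 164.] [646.    4.4] [238.4 177.3] -85.8
chunk [237. 178.] [596.6 -24.5] [23.  16.5] 76.2
chunk [225. 177.] [601.7  18.6] [17.  16.9] 0.4
chunk [242. 164.] [645.9 -39.6] [21.3 21.2] 27.0
chunk [219. 163.] [647.6  38.7] [21.4 20.4] -71.1
chunk [240. 150.] [692.2 -33.3] [20.5 20.4] 0.3
chunk [220. 150.] [690.6  34.3] [19.4 18.2] -17.9
scr [216. 222.] [445.2  51.5] [34.9 29. ] -26.3
scr [243. 217.] [464.9 -40.8] [41.  27.3] 0.4
[ 23 114 208] [14 91 70] [ 13 177 161] [111 161 209]
```

```bash
cat > go.py <<'E'
# go.py x y z yaw(deg) [..]: deltas (tool axes) from the present pose to tool-down poses, mm/deg args
import sys
from h import *
from station import monitor
s=monitor.get_state(); R0=R.from_euler('xyz',s['ee_rot']); p0=np.array(s['eef_pos'])
print('t',round(s['t'],2),'tcp',np.round(p0*1000,1),'rpy',np.round(np.degrees(s['ee_rot']),2),'q',np.round(s['q'],2),'w',round(s['width'],4),'F',np.round(s['force'],1))
a=list(map(float,sys.argv[1:]))
for i in range(0,len(a),4):
    x,y,z,w=a[i:i+4]; Rt=R.from_euler('xyz',[180,0,w],degrees=True)
    rv=np.degrees((R0.inv()*Rt).as_rotvec()); sh=R0.inv().apply(np.array([x,y,z])/1000-p0)
    print(a[i:i+4],'->',np.round(rv,2).tolist(),np.round(sh,4).tolist(),'rows>=',round(max(np.linalg.norm(sh)/.0417,np.linalg.norm(rv)/7.16),1))
E
python3 go.py 420 5 260 -77.8
```

```text
t 0.1 tcp [224.9 636.  225.7] rpy [ 1.7991e+02 -1.0000e-02 -1.9480e+01] q [ 1.52  0.36  0.01 -0.   -1.22 -0.29] w 0.0874 F [ 0.6 -0.7 -0.4]
[420.0, 5.0, 260.0, -77.8] -> [0.07, -0.05, 58.32] [0.3944, 0.5299, -0.0334] rows>= 15.9
```

Request:
move_arm([
  [[0,0,58.3,0.394,0.53,-0.033,0.087],[0,0,58.3,0.394,0.53,-0.033,0.087],[0,0,58.3,0.394,0.53,-0.033,0.087],[0,0,58.3,0.394,0.53,-0.033,0.087],[0,0,58.3,0.394,0.53,-0.033,0.087],[0,0,58.3,0.394,0.53,-0.033,0.087],[0,0,58.3,0.394,0.53,-0.033,0.087],[0,0,58.3,0.394,0.53,-0.033,0.087],[0,0,58.3,0.394,0.53,-0.033,0.087],[0,0,58.3,0.394,0.53,-0.033,0.087],[0,0,58.3,0.394,0.53,-0.033,0.087],[0,0,58.3,0.394,0.53,-0.033,0.087]],
])

```text
t: 1.1
eef_pos: [0.372, 0.1572, 0.2517]
ee_rot: [-3.141, 0.0, -1.357]
force: [2.1, -0.4, 0.9]
width: 0.0871
```

```bash
python3 go.py 420 5 260 -77.8
```

```text
t 1.1 tcp [372.  157.2 251.7] rpy [-1.7998e+02  3.0000e-02 -7.7730e+01] q [ 0.89 -0.13 -0.49 -0.   -1.21 -0.68] w 0.0871 F [ 2.1 -0.4  0.9]
[420.0, 5.0, 260.0, -77.8] -> [-0.02, 0.03, 0.07] [0.1589, -0.0145, -0.0084] rows>= 3.8
```

Request:
move_arm([
  [[0,0,0,0.159,-0.0145,-0.0085,0.087],[0,0,0,0.159,-0.0145,-0.0085,0.087],[0,0,0,0.159,-0.0145,-0.0085,0.087],[0,0,0,0.159,-0.0145,-0.0085,0.087],[0,0,0,0.159,-0.0145,-0.0085,0.087],[0,0,0,0.159,-0.0145,-0.0085,0.087],[0,0,0,0.159,-0.0145,-0.0085,0.087]],
])

```text
t: 1.68
eef_pos: [0.4199, 0.0067, 0.2597]
ee_rot: [3.141, 0.0, -1.359]
force: [-0.1, -0.5, -0.0]
width: 0.0869
```

```bash
cat > wr.py <<'E'
import sys
from h import *
from station import monitor,viewer
s=monitor.get_state();f=viewer.grab_frame('wrist')
pickle.dump((f,(s['eef_pos'],s['ee_rot'])),open(sys.argv[1]+'.pkl','wb'));cv2.imwrite(f'pics/{sys.argv[1]}.png',f['frame'])
print(s['t'],np.round(s['eef_pos'],4),np.round(s['ee_rot'],4),np.round(f['hand_eye'],4).tolist(),f['vfov'],f['D'])
E
python3 wr.py w1
```

```text
1.6833 [0.4199 0.0067 0.2597] [ 3.1411e+00  1.0000e-04 -1.3589e+00] [[-0.0004, -0.9559, -0.2936, 0.0791], [1.0, -0.0001, -0.0008, -0.0007], [0.0008, -0.2936, 0.9559, -0.1585], [0.0, 0.0, 0.0, 1.0]] 70.8563862792058 [-0.06034424  0.          0.          0.          0.        ]
```

View pics/w1.png

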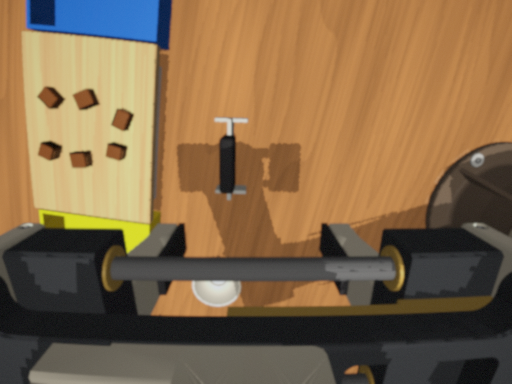

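The wrist view shows the scraper handle at (228,163), with wings at (231,120) and (231,190). The board spans (25–158, 32–220), the six chunks are clear of the edges, and the blue tray is at the top left.

Run:
```python
from h import *
f,p=pickle.load(open('w1.pkl','rb'));im=f['frame'];hsv=cv2.cvtColor(im,cv2.COLOR_BGR2HSV)
H,S,V=[hsv[...,i].astype(int) for i in range(3)]
print('cam',np.round(cam(f,p)[1],3))
roi=np.zeros(im.shape[:2],bool);roi[100:205,205:260]=1
print('col',hsv[163,228],hsv[163,240],hsv[120,225],hsv[190,220],hsv[163,190])
for c in blobs(roi&(V<50),50):
    print('handle',cv2.boundingRect(c),*rect(onplane(f,c.reshape(-1,2),.098,p)))
for c in blobs(roi&(S<60)&(V>90),10):
    print('steel',cv2.boundingRect(c),*rect(onplane(f,c.reshape(-1,2),.03,p)))
for c in blobs((H>12)&(H<28)&(S<140)&(V>150)&(np.arange(512)[None]<175),2000):
    print('board',cv2.boundingRect(c),*rect(onplane(f,c.reshape(-1,2),.06,p)),np.round(onplane(f,cv2.boxPoints(cv2.minAreaRect(c)),.06,p)*1000).tolist())
roi[:]=0;roi[40:205,32:150]=1
ch=[]
for c in blobs(roi&(V<130),60):
    r=rect(onplane(f,c.reshape(-1,2),.069,p));ch.append(r[0]);print('chunk',*r)
b=np.array([646,4.4]);a=np.radians(4.1)
print(np.round((np.array(ch)-b)@np.array([[np.cos(a),-np.sin(a)],[np.sin(a),np.cos(a)]]),0).tolist())
```

```text
cam [ 0.437 -0.07   0.418]
col [150   8  31] [ 14 157 133] [ 23  16 210] [30 16 65] [ 14 154 137]
handle (220, 136, 15, 57) [4.531e+02 4.000e-01] [68.9 17.1] -81.1
steel (227, 193, 5, 7) [445.4  62.6] [9.6 6.1] -79.5
steel (233, 188, 13, 6) [432.3  50.8] [18.1  7.9] 12.1
steel (216, 187, 5, 6) [463.6  55.9] [7.9 6. ] -77.9
steel (215, 117, 33, 19) [461.9 -39.4] [44.8 24.4] 10.1
board (21, 29, 136, 195) [647.4   4.8] [241.8 177.7] -85.8 [[759.0, 157.0, 60.0], [743.0, -109.0, 60.0], [569.0, -132.0, 60.0], [550.0, 118.0, 60.0]]
chunk [648.6  38.5] [27.5 19. ] 11.7
chunk [598.1  14.8] [23.9 17.5] -45.1
chunk [688.4  33.5] [24.9 24.5] 27.9
chunk [590.9 -24.4] [24.  14.8] -75.7
chunk [640. -37.] [28.4 18.7] 70.4
chunk [691.8 -32.1] [25.2 22.8] -35.8
[[5.0, 34.0], [-47.0, 14.0], [44.0, 26.0], [-57.0, -25.0], [-9.0, -41.0], [43.0, -40.0]]
```

```bash
python3 go.py 453 1 130 -79.5 453 1 60 -79.5
```

```text
t 1.73 tcp [419.9   7.4 259.8] rpy [ 1.7998e+02  1.0000e-02 -7.7760e+01] q [ 0.49 -0.1  -0.45 -0.   -1.22 -0.28] w 0.0869 F [-0.3  0.6 -0.8]
[453.0, 1.0, 130.0, -79.5] -> [0.02, 0.01, 1.74] [0.0132, -0.0311, 0.1298] rows>= 3.2
[453.0, 1.0, 60.0, -79.5] -> [0.02, 0.01, 1.74] [0.0133, -0.0311, 0.1998] rows>= 4.9
```

Request:
move_arm([
  [[0,0,1.7,0.0135,-0.031,0.04,0.087],[0,0,1.7,0.0135,-0.031,0.08,0.087],[0,0,1.7,0.0135,-0.031,0.12,0.087],[0,0,1.7,0.0135,-0.031,0.15,0.087],[0,0,1.7,0.0135,-0.031,0.18,0.087],[0,0,1.7,0.0135,-0.031,0.2,0.087],[0,0,1.7,0.0135,-0.031,0.2,0.087],[0,0,1.7,0.0135,-0.031,0.2,0.01],[0,0,1.7,0.0135,-0.031,0.2,0.01],[0,0,1.7,0.0135,-0.031,0.2,0.01],[0,0,1.7,0.0135,-0.031,0.2,0.01],[0,0,1.7,0.0135,-0.031,0.2,0.01]],
], force=40)

```text
t: 2.73
eef_pos: [0.454, 0.0007, 0.0612]
ee_rot: [-3.139, 0.001, -1.387]
force: [-0.4, 0.0, -0.1]
width: 0.0594
```

```bash
python3 go.py 453 1 60 -79.5
```

```text
t 2.73 tcp [454.    0.7  61.2] rpy [-1.7986e+02  3.0000e-02 -7.9460e+01] q [ 0.44  0.18 -0.68  0.   -0.71 -0.25] w 0.0594 F [-0.4  0.  -0.1]
[453.0, 1.0, 60.0, -79.5] -> [-0.14, 0.03, 0.04] [-0.0005, 0.001, 0.0012] rows>= 0.0
```

Request:
move_arm([
  [[0,0,0,0,0,0.001,0.01],[0,0,0,0,0,0.001,0.01],[0,0,0,0,0,0.001,0.01],[0,0,0,0,0,0.001,0.01],[0,0,0,0,0,0.001,0.01],[0,0,0,0,0,0.001,0.01],[0,0,0,0,0,0.001,0.01],[0,0,0,0,0,0.001,0.01],[0,0,0,0,0,0.001,0.01],[0,0,0,0,0,0.001,0.01]],
], force=40)

```text
t: 3.57
eef_pos: [0.4532, 0.0002, 0.0589]
ee_rot: [3.141, -0.0, -1.387]
force: [0.4, -0.3, -2.1]
width: 0.0178
```

```bash
python3 go.py 453 1 220 -79.5
```

```text
t 3.57 tcp [4.532e+02 2.000e-01 5.890e+01] rpy [179.98  -0.   -79.48] q [ 0.44  0.18 -0.68 -0.   -0.7  -0.25] w 0.0178 F [ 0.4 -0.3 -2.1]
[453.0, 1.0, 220.0, -79.5] -> [0.02, -0.0, 0.02] [-0.0008, 0.0001, -0.1611] rows>= 3.9
```

```bash
cat > b.py <<'E'
# board-frame (x,y mm) -> world
import sys,numpy as np
a=np.radians(4.15);b=np.array([646.5,4.6])
v=list(map(float,sys.argv[1:]))
for i in range(0,len(v),2):
    x,y=v[i:i+2];print(*np.round(b+[x*np.cos(a)-y*np.sin(a),x*np.sin(a)+y*np.cos(a)],1))
E
for y in "25 88" "25 -145" "-25 88" "-25 -145"; do W=$(python3 b.py $y); echo $W; done; python3 go.py 453 1 200 -79.5 $(python3 b.py 25 88) 200 4.15
```

```text
665.1 94.2
681.9 -138.2
615.2 90.6
632.1 -141.8
t 3.57 tcp [4.532e+02 2.000e-01 5.890e+01] rpy [179.98  -0.   -79.48] q [ 0.44  0.18 -0.68 -0.   -0.7  -0.25] w 0.0178 F [ 0.4 -0.3 -2.1]
[453.0, 1.0, 200.0, -79.5] -> [0.02, -0.0, 0.02] [-0.0008, 0.0001, -0.1411] rows>= 3.4
[665.1, 94.2, 200.0, 4.15] -> [0.02, 0.01, -83.63] [-0.0537, -0.2255, -0.1412] rows>= 11.7
```

Request:
move_arm([
  [[0,0,0,0,0,-0.02,0.01],[0,0,0,0,0,-0.06,0.01],[0,0,0,0,0,-0.1,0.01],[0,0,0,0,0,-0.141,0.01],[0,0,-7,-0.0045,-0.019,-0.141,0.01],[0,0,-14,-0.009,-0.038,-0.141,0.01],[0,0,-21,-0.0135,-0.057,-0.141,0.01],[0,0,-28,-0.018,-0.076,-0.141,0.01],[0,0,-35,-0.0225,-0.095,-0.141,0.01],[0,0,-42,-0.027,-0.114,-0.141,0.01],[0,0,-49,-0.0315,-0.133,-0.141,0.01],[0,0,-56,-0.036,-0.152,-0.141,0.01]],
], force=40)

```text
t: 4.57
eef_pos: [0.5966, 0.0638, 0.1994]
ee_rot: [3.141, 0.001, -0.404]
force: [0.2, -0.9, -1.6]
width: 0.0178
```

```bash
python3 go.py $(python3 b.py 25 88) 200 4.15  $(python3 b.py 25 88) 121 4.15
```

```text
t 4.57 tcp [596.6  63.8 199.4] rpy [ 1.7997e+02  5.0000e-02 -2.3130e+01] q [ 0.43  0.26 -0.2  -0.   -1.12  0.74] w 0.0178 F [ 0.2 -0.9 -1.6]
[665.1, 94.2, 200.0, 4.15] -> [0.02, 0.06, -27.28] [0.051, -0.0549, -0.0006] rows>= 3.8
[665.1, 94.2, 121.0, 4.15] -> [0.02, 0.06, -27.28] [0.0511, -0.0549, 0.0784] rows>= 3.8
```

Request:
move_arm([
  [[0,0,-7,0.013,-0.014,0,0.01],[0,0,-14,0.026,-0.028,0,0.01],[0,0,-21,0.039,-0.042,0,0.01],[0,0,-27.3,0.051,-0.055,0,0.01],[0,0,-27.3,0.051,-0.055,0,0.01],[0,0,-27.3,0.051,-0.055,0.02,0.01],[0,0,-27.3,0.051,-0.055,0.04,0.01],[0,0,-27.3,0.051,-0.055,0.06,0.01],[0,0,-27.3,0.051,-0.055,0.07,0.01],[0,0,-27.3,0.051,-0.055,0.074,0.01],[0,0,-27.3,0.051,-0.055,0.074,0.01],[0,0,-27.3,0.051,-0.055,0.074,0.01]],
], force=40)

```text
t: 5.57
eef_pos: [0.6653, 0.0936, 0.1269]
ee_rot: [3.142, -0.001, 0.067]
force: [-1.0, -0.2, -1.8]
width: 0.0179
```

```bash
python3 go.py $(python3 b.py 25 88) 120.5 4.15  $(python3 b.py 25 -145) 120.5 4.15; python3 wr.py w2
```

```text
t 5.57 tcp [665.3  93.6 126.9] rpy [ 1.7999e+02 -5.0000e-02  3.8300e+00] q [ 0.43  0.43 -0.12  0.   -1.02  1.21] w 0.0179 F [-1.  -0.2 -1.8]
[665.1, 94.2, 120.5, 4.15] -> [0.01, -0.05, -0.32] [-0.0002, -0.0006, 0.0064] rows>= 0.2
[681.9, -138.2, 120.5, 4.15] -> [0.01, -0.05, -0.32] [0.0011, 0.2324, 0.0064] rows>= 5.6
5.5667 [0.6653 0.0936 0.1269] [ 3.1415e+00 -9.0000e-04  6.6800e-02] [[-0.0004, -0.9562, -0.2929, 0.0803], [1.0, -0.0003, -0.0003, -0.0007], [0.0002, -0.2929, 0.9562, -0.1585], [0.0, 0.0, 0.0, 1.0]] 70.8563862792058 [-0.06034424  0.          0.          0.          0.        ]
```

View pics/w2.png

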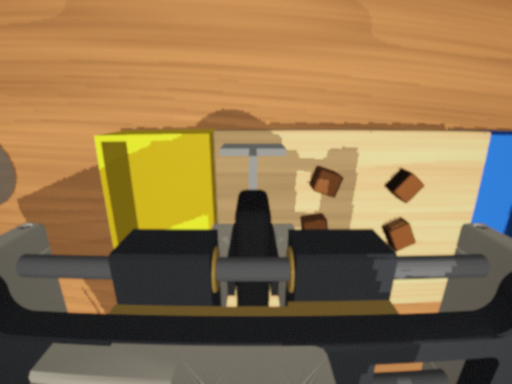

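The scraper is parallel to the board. Its far wing (252,148) is just inside the far edge (y≈130), and the chunks ahead are at (326,181), (404,185), (314,221) and (399,234). I'm starting the first sweep.

Request:
move_arm([
  [[0,0,-0.3,0,0,0.003,0.01],[0,0,-0.3,0,0,0.006,0.01],[0,0,-0.3,0,0,0.006,0.01],[0,0,-0.3,0,0.01,0.006,0.01],[0,0,-0.3,0,0.02,0.006,0.01],[0,0,-0.3,0,0.03,0.006,0.01],[0,0,-0.3,0,0.04,0.006,0.01],[0,0,-0.3,0,0.05,0.006,0.01],[0,0,-0.3,0,0.06,0.006,0.01],[0,0,-0.3,0,0.07,0.006,0.01],[0,0,-0.3,0,0.08,0.006,0.01],[0,0,-0.3,0,0.09,0.006,0.01]],
], force=40)

```text
t: 6.62
eef_pos: [0.671, 0.0027, 0.1201]
ee_rot: [-3.142, -0.0, 0.072]
force: [0.3, -0.2, -1.7]
width: 0.0175
```

```bash
python3 go.py $(python3 b.py 25 -145) 120.5 4.15
```

```text
t 6.62 tcp [671.    2.7 120.1] rpy [-1.80e+02 -1.00e-02  4.12e+00] q [ 0.29  0.43 -0.13 -0.   -1.01  1.35] w 0.0175 F [ 0.3 -0.2 -1.7]
[681.9, -138.2, 120.5, 4.15] -> [-0.0, -0.01, -0.03] [0.0008, 0.1413, -0.0004] rows>= 3.4
```

Request:
move_arm([
  [[0,0,0,0,0.012,0,0.01],[0,0,0,0,0.024,0,0.01],[0,0,0,0,0.036,0,0.01],[0,0,0,0,0.048,0,0.01],[0,0,0,0.001,0.06,0,0.01],[0,0,0,0.001,0.072,0,0.01],[0,0,0,0.001,0.084,0,0.01],[0,0,0,0.001,0.096,0,0.01],[0,0,0,0.001,0.108,0,0.01],[0,0,0,0.001,0.12,0,0.01],[0,0,0,0.001,0.132,0,0.01],[0,0,0,0.001,0.142,0,0.01]],
], force=40)

```text
t: 7.62
eef_pos: [0.6821, -0.1392, 0.12]
ee_rot: [3.141, 0.0, 0.072]
force: [0.3, -0.0, -1.8]
width: 0.0176
```

```bash
python3 go.py $(python3 b.py 25 -145) 120.5 4.15 $(python3 b.py 25 -145) 200 4.15 $(python3 b.py -25 60) 200 4.15
```

```text
t 7.62 tcp [ 682.1 -139.2  120. ] rpy [1.7999e+02 1.0000e-02 4.1100e+00] q [ 0.08  0.47 -0.07  0.   -1.03  1.56] w 0.0176 F [ 0.3 -0.  -1.8]
[681.9, -138.2, 120.5, 4.15] -> [0.01, 0.01, -0.04] [-0.0001, -0.001, -0.0005] rows>= 0.0
[681.9, -138.2, 200.0, 4.15] -> [0.01, 0.01, -0.04] [-0.0002, -0.001, -0.08] rows>= 1.9
[617.2, 62.6, 200.0, 4.15] -> [0.01, 0.01, -0.04] [-0.0503, -0.2059, -0.08] rows>= 5.4
```

Request:
move_arm([
  [[0,0,0,0,0,-0.03,0.01],[0,0,0,0,0,-0.07,0.01],[0,0,0,-0.005,-0.03,-0.08,0.01],[0,0,0,-0.015,-0.07,-0.08,0.01],[0,0,0,-0.025,-0.11,-0.08,0.01],[0,0,0,-0.035,-0.15,-0.08,0.01],[0,0,0,-0.045,-0.19,-0.08,0.01],[0,0,0,-0.05,-0.22,-0.08,0.01],[0,0,0,-0.05,-0.234,-0.08,0.01],[0,0,0,-0.05,-0.234,-0.08,0.01],[0,0,0,-0.05,-0.234,-0.08,0.01]],
], force=40)

```text
t: 8.53
eef_pos: [0.6155, 0.0924, 0.2002]
ee_rot: [3.141, -0.0, 0.074]
force: [0.4, -0.5, -2.2]
width: 0.0178
```

```bash
python3 go.py $(python3 b.py -25 88) 120.5 4.15
python3 - <<'E'
from h import *
from station import viewer
f=viewer.grab_frame('top');pickle.dump(f,open('t2.pkl','wb'))
cv2.imwrite('pics/t2.png',cv2.resize(f['frame'][120:210,150:310],None,fx=5,fy=5,interpolation=cv2.INTER_CUBIC))
E
```

```text
t 8.53 tcp [615.5  92.4 200.2] rpy [ 1.7999e+02 -1.0000e-02  4.2300e+00] q [ 0.46  0.29 -0.15  0.   -1.13  1.18] w 0.0178 F [ 0.4 -0.5 -2.2]
[615.2, 90.6, 120.5, 4.15] -> [0.01, -0.01, 0.08] [-0.0005, 0.0018, 0.0797] rows>= 1.9
```

View pics/t2.png

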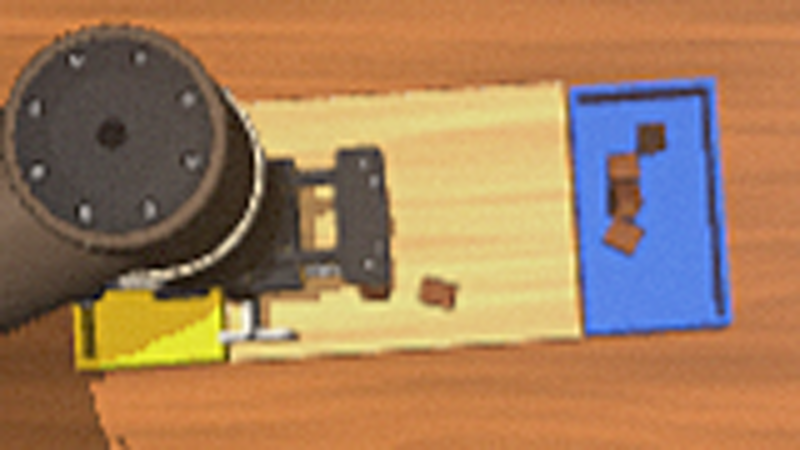

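Four chunks are in the blue tray (crop pixels 650,137; 622,165; 625,198; 623,237). Two are left on the near side at (437,292) and (375,290). Next is the second sweep.

Request:
move_arm([
  [[0,0,0,0,0.001,0.02,0.01],[0,0,0,0,0.001,0.04,0.01],[0,0,0,0,0.001,0.06,0.01],[0,0,0,0,0.001,0.073,0.01],[0,0,0,0,0.001,0.0795,0.01],[0,0,0,0,0.001,0.0795,0.01],[0,0,0,0,0.001,0.0795,0.01],[0,0,0,0,0.015,0.0795,0.01],[0,0,0,0,0.027,0.0795,0.01],[0,0,0,0,0.039,0.0795,0.01],[0,0,0,0,0.051,0.0795,0.01],[0,0,0,0,0.063,0.0795,0.01]],
], force=40)

```text
t: 9.58
eef_pos: [0.62, 0.0276, 0.1207]
ee_rot: [-3.142, -0.0, 0.071]
force: [0.3, 0.7, -2.4]
width: 0.0181
```

```bash
python3 go.py $(python3 b.py -25 -145) 120.5 4.15
```

```text
t 9.58 tcp [620.   27.6 120.7] rpy [-1.80e+02 -2.00e-02  4.09e+00] q [ 0.36  0.36 -0.25  0.   -0.96  1.28] w 0.0181 F [ 0.3  0.7 -2.4]
[632.1, -141.8, 120.5, 4.15] -> [-0.0, -0.02, -0.06] [-0.0, 0.1698, 0.0002] rows>= 4.1
```

Request:
move_arm([
  [[0,0,0,0,0.014,0,0.01],[0,0,0,0,0.028,0,0.01],[0,0,0,0,0.042,0,0.01],[0,0,0,0,0.056,0,0.01],[0,0,0,0,0.07,0,0.01],[0,0,0,0,0.084,0,0.01],[0,0,0,0,0.098,0,0.01],[0,0,0,0,0.112,0,0.01],[0,0,0,0,0.126,0,0.01],[0,0,0,0,0.14,0,0.01],[0,0,0,0,0.156,0,0.01],[0,0,0,0,0.17,0,0.01]],
], force=40)

```text
t: 10.58
eef_pos: [0.6322, -0.142, 0.1205]
ee_rot: [3.141, 0.0, 0.072]
force: [0.6, 0.5, -2.2]
width: 0.0181
```

```bash
python3 go.py $(python3 b.py -25 -145) 200 4.15 453 1 200 -79.5 453 1 200 4.15
```

```text
t 10.58 tcp [ 632.2 -142.   120.5] rpy [179.99   0.     4.13] q [ 0.08  0.4  -0.19  0.   -0.99  1.56] w 0.0181 F [ 0.6  0.5 -2.2]
[632.1, -141.8, 200.0, 4.15] -> [0.01, 0.0, -0.02] [-0.0001, -0.0002, -0.0795] rows>= 1.9
[453.0, 1.0, 200.0, -79.5] -> [0.01, -0.0, 83.63] [-0.1685, -0.1555, -0.0795] rows>= 11.7
[453.0, 1.0, 200.0, 4.15] -> [0.01, 0.0, -0.02] [-0.1685, -0.1555, -0.0795] rows>= 5.8
```

Request:
move_arm([
  [[0,0,0,0,0,-0.03,0.01],[0,0,0,0,0,-0.06,0.01],[0,0,0,-0.005,-0.005,-0.0795,0.01],[0,0,0,-0.03,-0.027,-0.0795,0.01],[0,0,0,-0.055,-0.05,-0.0795,0.01],[0,0,0,-0.08,-0.074,-0.0795,0.01],[0,0,0,-0.105,-0.097,-0.0795,0.01],[0,0,0,-0.13,-0.12,-0.0795,0.01],[0,0,0,-0.155,-0.143,-0.0795,0.01],[0,0,0,-0.1685,-0.1555,-0.0795,0.01],[0,0,0,-0.1685,-0.1555,-0.0795,0.01],[0,0,0,-0.1685,-0.1555,-0.0795,0.01]],
], force=40)

```text
t: 11.58
eef_pos: [0.4528, 0.0029, 0.2008]
ee_rot: [-3.141, -0.002, 0.074]
force: [0.0, 0.2, -2.1]
width: 0.0177
```

```bash
python3 go.py 453 1 60 4.15
python3 - <<'E'
from h import *
from station import viewer
f=viewer.grab_frame('top');pickle.dump(f,open('t3.pkl','wb'))
cv2.imwrite('pics/t3.png',cv2.resize(f['frame'][120:240,150:310],None,fx=5,fy=5,interpolation=cv2.INTER_CUBIC))
E
```

```text
t 11.58 tcp [452.8   2.9 200.8] rpy [-1.7997e+02 -1.0000e-01  4.2500e+00] q [ 0.44  0.   -0.49  0.   -1.07  1.2 ] w 0.0177 F [ 0.   0.2 -2.1]
[453.0, 1.0, 60.0, 4.15] -> [-0.03, -0.1, 0.1] [-0.0002, 0.002, 0.1408] rows>= 3.4
```

View pics/t3.png

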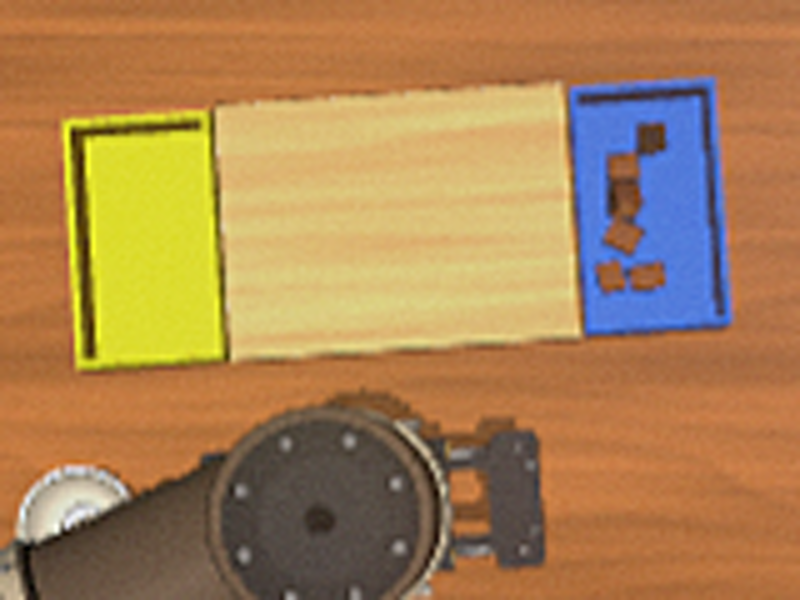

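All six chunks are in the blue tray and the board is empty. I'll stand the scraper on the bench.

Request:
move_arm([
  [[0,0,0,0,0.002,0.035,0.01],[0,0,0,0,0.002,0.07,0.01],[0,0,0,0,0.002,0.1,0.01],[0,0,0,0,0.002,0.12,0.01],[0,0,0,0,0.002,0.132,0.01],[0,0,0,0,0.002,0.138,0.01],[0,0,0,0,0.002,0.139,0.01],[0,0,0,0,0.002,0.139,0.01],[0,0,0,0,0.002,0.139,0.01]],
], force=40)

```text
t: 12.38
eef_pos: [0.454, 0.0006, 0.0618]
ee_rot: [-3.141, -0.001, 0.072]
force: [0.1, 0.7, -1.2]
width: 0.018
```

```bash
python3 go.py 453 1 59 4.15
```

```text
t 12.38 tcp [454.    0.6  61.8] rpy [-1.7999e+02 -7.0000e-02  4.1200e+00] q [ 0.44  0.18 -0.68  0.   -0.71  1.2 ] w 0.018 F [ 0.1  0.7 -1.2]
[453.0, 1.0, 59.0, 4.15] -> [-0.01, -0.07, -0.03] [-0.001, -0.0005, 0.0028] rows>= 0.1
```

Request:
move_arm([
  [[0,0,0,0,0,0.001,0.01],[0,0,0,0,0,0.002,0.01],[0,0,0,0,0,0.0025,0.01],[0,0,0,0,0,0.0025,0.01],[0,0,0,0,0,0.0025,0.01]],
], force=40)

```text
t: 12.8
eef_pos: [0.4533, 0.0007, 0.0588]
ee_rot: [-3.141, -0.001, 0.072]
force: [-0.0, 0.3, -1.0]
width: 0.0176
```

```bash
python3 go.py 453 1 59 4.15
```

```text
t 12.8 tcp [453.3   0.7  58.8] rpy [-1.7999e+02 -4.0000e-02  4.1500e+00] q [ 0.44  0.18 -0.68  0.   -0.7   1.2 ] w 0.0176 F [-0.   0.3 -1. ]
[453.0, 1.0, 59.0, 4.15] -> [-0.01, -0.04, -0.0] [-0.0003, -0.0003, -0.0002] rows>= 0.0
```

Request:
move_arm([
  [[0,0,0,0,0,0.0004,0.01],[0,0,0,0,0,0.0007,0.01],[0,0,0,0,0,0.0007,0.01]],
], force=40)

```text
t: 13.05
eef_pos: [0.4535, 0.0008, 0.0586]
ee_rot: [3.142, -0.001, 0.073]
force: [-0.6, 0.4, 8.1]
width: 0.0179
```

```bash
python3 go.py 453 1 59 4.15
```

```text
t 13.05 tcp [453.5   0.8  58.6] rpy [ 1.80e+02 -5.00e-02  4.16e+00] q [ 0.44  0.18 -0.68  0.   -0.7   1.2 ] w 0.0179 F [-0.6  0.4  8.1]
[453.0, 1.0, 59.0, 4.15] -> [0.0, -0.05, 0.01] [-0.0005, -0.0003, -0.0004] rows>= 0.0
```

Contact at about 8 N. I'll release and lift.

Request:
move_arm([
  [[0,0,0,0,0,-0.0004,0.01],[0,0,0,0,0,-0.0004,0.06],[0,0,0,0,0,-0.0004,0.06],[0,0,0,0,0,-0.0004,0.06],[0,0,0,0,0,-0.0004,0.06],[0,0,0,0,0,-0.0004,0.06],[0,0,0,0,0,-0.0004,0.06],[0,0,0,0,0,-0.0004,0.06],[0,0,0,0,0,-0.0004,0.06],[0,0,0,0,0,-0.03,0.06],[0,0,0,0,0,-0.07,0.06],[0,0,0,0,0,-0.11,0.06]],
], force=40)

```text
t: 14.05
eef_pos: [0.452, 0.0001, 0.1685]
ee_rot: [3.14, 0.003, 0.072]
force: [1.8, 0.4, 0.4]
width: 0.06
```

```bash
python3 go.py 400 -330 250 0
```

```text
t 14.05 tcp [4.520e+02 1.000e-01 1.685e+02] rpy [1.7994e+02 1.7000e-01 4.1300e+00] q [ 0.44  0.04 -0.54 -0.   -1.    1.2 ] w 0.06 F [1.8 0.4 0.4]
[400.0, -330.0, 250.0, 0.0] -> [0.07, 0.16, 4.13] [-0.0759, 0.3256, -0.0809] rows>= 8.2
```

Request:
move_arm([
  [[0,0,4.1,-0.012,0.04,-0.03,0.06],[0,0,4.1,-0.023,0.08,-0.06,0.06],[0,0,4.1,-0.034,0.12,-0.08,0.06],[0,0,4.1,-0.045,0.16,-0.08,0.06],[0,0,4.1,-0.056,0.2,-0.08,0.06],[0,0,4.1,-0.067,0.24,-0.08,0.06],[0,0,4.1,-0.078,0.28,-0.08,0.06],[0,0,4.1,-0.09,0.32,-0.08,0.06],[0,0,4.1,-0.102,0.36,-0.08,0.06],[0,0,4.1,-0.115,0.4,-0.08,0.06],[0,0,4.1,-0.117,0.41,-0.08,0.06],[0,0,4.1,-0.117,0.41,-0.08,0.06]],
])

```text
t: 15.05
eef_pos: [0.3643, -0.4211, 0.2468]
ee_rot: [3.142, 0.002, -0.003]
force: [-0.1, 1.0, 0.0]
width: 0.0601
```

```bash
python3 wr.py w3; python3 go.py 444 -418 60 0
```

```text
15.05 [ 0.3643 -0.4211  0.2468] [ 3.1415e+00  1.8000e-03 -3.5000e-03] [[-0.0004, -0.9561, -0.2929, 0.0802], [1.0, -0.0003, -0.0003, -0.0007], [0.0002, -0.2929, 0.9561, -0.1585], [0.0, 0.0, 0.0, 1.0]] 70.8563862792058 [-0.06034424  0.          0.          0.          0.        ]
t 15.1 tcp [ 364.6 -419.1  246.8] rpy [-1.7996e+02  9.0000e-02 -2.1000e-01] q [-0.5   0.15 -0.22  0.   -1.2   2.07] w 0.0602 F [-0.3  0.8 -0.8]
[444.0, -418.0, 60.0, 0.0] -> [-0.04, 0.09, -0.21] [0.0797, -0.0012, 0.1866] rows>= 4.9
```

View pics/w3.png

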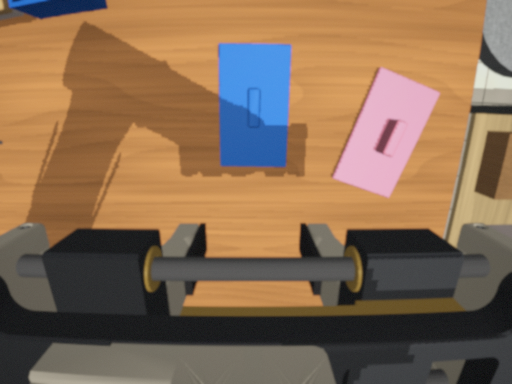

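The blue lid is at (255,104) with its handle at (254,107). The pink lookalike is at (387,132).

Run:
```python
from h import *
f,p=pickle.load(open('w3.pkl','rb'));im=f['frame'];hsv=cv2.cvtColor(im,cv2.COLOR_BGR2HSV)
H,S,V=[hsv[...,i].astype(int) for i in range(3)]
m=(H>100)&(H<128)&(S>120);m[:, :200]=0;m[:,310:]=0;m[200:]=0
for c in blobs(m,300):
    q=onplane(f,c.reshape(-1,2),.011,p);print(cv2.boundingRect(c),*rect(q),np.round(onplane(f,cv2.approxPolyDP(c,8,True).reshape(-1,2),.011,p)*1000).tolist())
```

```text
(219, 44, 71, 122) [ 444.6 -421.8] [164.7  95.4] -0.9 [[527.0, -378.0, 11.0], [364.0, -373.0, 11.0], [363.0, -467.0, 11.0], [526.0, -469.0, 11.0]]
```

```bash
python3 go.py 444.5 -421.8 60 -0.8 444.5 -421.8 15 -0.8
```

```text
t 15.1 tcp [ 364.6 -419.1  246.8] rpy [-1.7996e+02  9.0000e-02 -2.1000e-01] q [-0.5   0.15 -0.22  0.   -1.2   2.07] w 0.0602 F [-0.3  0.8 -0.8]
[444.5, -421.8, 60.0, -0.8] -> [-0.04, 0.1, 0.59] [0.0802, 0.0026, 0.1866] rows>= 4.9
[444.5, -421.8, 15.0, -0.8] -> [-0.04, 0.1, 0.59] [0.0803, 0.0026, 0.2316] rows>= 5.9
```

Request:
move_arm([
  [[0,0,0.6,0.02,0.0025,0.035,0.06],[0,0,0.6,0.04,0.0025,0.07,0.06],[0,0,0.6,0.06,0.0025,0.105,0.06],[0,0,0.6,0.08,0.0025,0.14,0.06],[0,0,0.6,0.08,0.0025,0.17,0.06],[0,0,0.6,0.08,0.0025,0.19,0.06],[0,0,0.6,0.08,0.0025,0.21,0.06],[0,0,0.6,0.08,0.0025,0.222,0.06],[0,0,0.6,0.08,0.0025,0.226,0.06],[0,0,0.6,0.08,0.0025,0.226,0.06],[0,0,0.6,0.08,0.0025,0.226,0.06]],
])

```text
t: 16.02
eef_pos: [0.4466, -0.4194, 0.0228]
ee_rot: [3.141, -0.001, -0.009]
force: [0.4, 0.4, -0.5]
width: 0.0603
```

```bash
python3 go.py 444.5 -421.8 15 -0.8
```

```text
t 16.02 tcp [ 446.6 -419.4   22.8] rpy [ 1.7996e+02 -6.0000e-02 -5.4000e-01] q [-0.44  0.45 -0.36  0.   -0.75  2.  ] w 0.0603 F [ 0.4  0.4 -0.5]
[444.5, -421.8, 15.0, -0.8] -> [0.04, -0.06, 0.26] [-0.0021, 0.0025, 0.0078] rows>= 0.2
```

Request:
move_arm([
  [[0,0,0.2,-0.001,0.001,0.004,0.06],[0,0,0.2,-0.001,0.001,0.007,0.06],[0,0,0.2,-0.001,0.001,0.007,0.06]],
])

```text
t: 16.27
eef_pos: [0.4448, -0.4203, 0.0151]
ee_rot: [3.141, -0.001, -0.014]
force: [-0.7, -0.4, 0.6]
width: 0.0601
```

```bash
python3 go.py 444.5 -421.8 15 -0.8
```

```text
t 16.27 tcp [ 444.8 -420.3   15.1] rpy [ 1.7999e+02 -4.0000e-02 -8.0000e-01] q [-0.44  0.46 -0.37 -0.   -0.74  2.  ] w 0.0601 F [-0.7 -0.4  0.6]
[444.5, -421.8, 15.0, -0.8] -> [0.01, -0.04, 0.0] [-0.0003, 0.0015, 0.0001] rows>= 0.0
```

Request:
move_arm([
  [[0,0,0,0,0.0015,0,0.05],[0,0,0,0,0.0015,0,0.008],[0,0,0,0,0.0015,0,0.008],[0,0,0,0,0.0015,0,0.008],[0,0,0,0,0.0015,0,0.008],[0,0,0,0,0.0015,0,0.008],[0,0,0,0,0.0015,0,0.008],[0,0,0,0,0.0015,0,0.008],[0,0,0,0,0.0015,0,0.008],[0,0,0,0,0.0015,0,0.008],[0,0,0,0,0.0015,0,0.008],[0,0,0,0,0.0015,0,0.008]],
], force=30)

```text
t: 17.27
eef_pos: [0.4449, -0.4217, 0.0148]
ee_rot: [3.142, -0.0, -0.013]
force: [-0.3, -0.4, 0.5]
width: 0.0156
```

```bash
python3 go.py 444.5 -421.8 160 -0.8 $(python3 b.py 0 -174) 160 4.15; python3 b.py 0 -174
```

```text
t 17.27 tcp [ 444.9 -421.7   14.8] rpy [180.    -0.    -0.77] q [-0.44  0.47 -0.37  0.   -0.74  2.  ] w 0.0156 F [-0.3 -0.4  0.5]
[444.5, -421.8, 160.0, -0.8] -> [0.0, -0.0, 0.03] [-0.0004, 0.0001, -0.1452] rows>= 3.5
[659.1, -168.9, 160.0, 4.15] -> [0.0, -0.0, -4.92] [0.2108, -0.2557, -0.1452] rows>= 8.7
659.1 -168.9
```

```bash
python3 go.py 539.4 -177.6 290 4.15
```

```text
t 17.27 tcp [ 444.9 -421.7   14.8] rpy [180.    -0.    -0.77] q [-0.44  0.47 -0.37  0.   -0.74  2.  ] w 0.0156 F [-0.3 -0.4  0.5]
[539.4, -177.6, 290.0, 4.15] -> [0.0, -0.0, -4.92] [0.0913, -0.2454, -0.2752] rows>= 9.1
```

Request:
move_arm([
  [[0,0,0,0,0,-0.015,0.008],[0,0,0,0,0,-0.05,0.008],[0,0,0,0,0,-0.09,0.008],[0,0,0,0,0,-0.13,0.008],[0,0,-1,0.01,-0.025,-0.15,0.008],[0,0,-2,0.02,-0.05,-0.17,0.008],[0,0,-3,0.03,-0.075,-0.19,0.008],[0,0,-4,0.04,-0.1,-0.21,0.008],[0,0,-4.9,0.05,-0.13,-0.23,0.008],[0,0,-4.9,0.06,-0.16,-0.25,0.008],[0,0,-4.9,0.07,-0.19,-0.265,0.008],[0,0,-4.9,0.08,-0.22,-0.275,0.008]],
], force=30)

```text
t: 18.27
eef_pos: [0.5283, -0.2014, 0.2917]
ee_rot: [3.141, -0.002, 0.072]
force: [0.4, -0.8, -1.8]
width: 0.0155
```

```bash
python3 go.py 539.4 -177.6 290 4.15
```

```text
t 18.27 tcp [ 528.3 -201.4  291.7] rpy [ 1.7998e+02 -1.1000e-01  4.1300e+00] q [-0.02  0.14 -0.13  0.   -1.3   1.66] w 0.0155 F [ 0.4 -0.8 -1.8]
[539.4, -177.6, 290.0, 4.15] -> [0.02, -0.11, -0.02] [0.0128, -0.0229, 0.0017] rows>= 0.6
```

Request:
move_arm([
  [[0,0,0,0.007,-0.012,0,0.008],[0,0,0,0.013,-0.023,0,0.008],[0,0,0,0.013,-0.023,0,0.008],[0,0,0,0.013,-0.023,0,0.008],[0,0,0,0.013,-0.023,0,0.008],[0,0,0,0.013,-0.023,0,0.008]],
], force=30)

```text
t: 18.77
eef_pos: [0.5385, -0.1798, 0.2891]
ee_rot: [-3.142, 0.001, 0.071]
force: [0.5, -0.4, -2.0]
width: 0.0158
```

```bash
python3 wr.py w4
```

```text
18.7667 [ 0.5385 -0.1798  0.2891] [-3.1415e+00  1.4000e-03  7.0900e-02] [[-0.0004, -0.9562, -0.2929, 0.0803], [1.0, -0.0003, -0.0003, -0.0007], [0.0002, -0.2929, 0.9562, -0.1585], [0.0, 0.0, 0.0, 1.0]] 70.8563862792058 [-0.06034424  0.          0.          0.          0.        ]
```

View pics/w4.png

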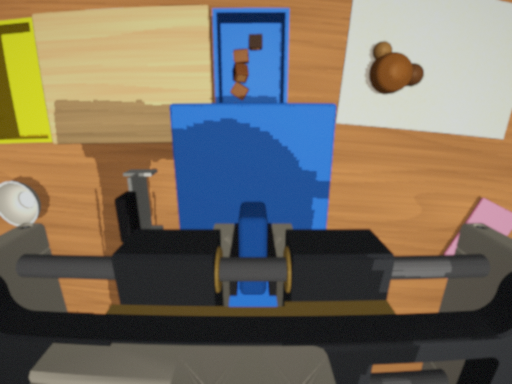

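The lid is held squarely, with its far edge at row 103 and columns 171–336. Ahead of it the tray rim spans columns 212–289 with its far edge at row 9. The scraper stands upright at (140,205).

```bash
python3 - <<'E'
from h import *
f,p=pickle.load(open('w4.pkl','rb'));im=f['frame'].astype(float)
g=cv2.GaussianBlur(im[...,0]-im[...,2],(3,3),0)   # blue minus red
def cross(v,lo,hi,rev):
    r=range(hi,lo,-1) if rev else range(lo,hi)
    s=-1 if rev else 1
    for i in r:
        if v[i]<T<=v[i+s]: return i+s*(T-v[i])/(v[i+s]-v[i])
T=40
def line(pts,z):
    q=onplane(f,pts,z,p)[:,:2]*1000
    vx,vy,x,y=cv2.fitLine(q.astype(np.float32),cv2.DIST_HUBER,0,.01,.01).ravel()
    a=(np.degrees(np.arctan2(vy,vx))+90)%180-90
    return np.array([x,y]),np.array([vx,vy]),round(float(a),2)
def col(rows,lo,hi,rev,z): return line([(cross(g[r],lo,hi,rev),r) for r in rows if cross(g[r],lo,hi,rev)],z)
def row(cols,lo,hi,z): return line([(c,cross(g[:,c],lo,hi,False)) for c in cols if cross(g[:,c],lo,hi,False)],z)
def fr(a):a=np.radians(a);return np.array([np.cos(a),np.sin(a)]),np.array([-np.sin(a),np.cos(a)])
L=col(range(20,92),198,230,False,.054);Rr=col(range(20,92),275,305,True,.054);F=row(range(222,280),1,25,.054)
print('tray L',L[0],L[2],'R',Rr[0],Rr[2],'F',F[0],F[2])
ex,ey=fr((L[2]+Rr[2])/2)
print('tray width',(L[0]-Rr[0])@ey,'centre',ex*(F[0]@ex-85)+ey*((L[0]+Rr[0])@ey/2))
z=p[0][2]-.004
l=col(range(112,200),155,190,False,z);r=col(range(112,200),320,350,True,z);F=row(list(range(180,205))+list(range(300,328)),90,115,z)
print('lid ang',l[2],r[2],F[2]);ex,ey=fr((l[2]+r[2])/2)
print('lid width',(l[0]-r[0])@ey,'centre',ex*(F[0]@ex-84)+ey*((l[0]+r[0])@ey/2),'tcp',np.array(p[0])*1000,np.degrees(p[1][2]))
E
python3 go.py 659 -169 160 4.15
```

```text
tray L [ 682.64923 -115.68523] 4.11 R [ 694.46747 -215.35556] 4.2 F [ 744.5269  -161.40096] -85.77
tray width 100.26465843620487 centre [ 659.75419241 -167.6128874 ]
lid ang 4.76 3.52 -85.86
lid width 96.17755425842928 centre [ 537.62746599 -179.36264847] tcp [ 538.51314078 -179.81025744  289.13772119] 4.061495601523953
t 18.82 tcp [ 538.6 -179.8  289.3] rpy [-1.80e+02  6.00e-02  4.05e+00] q [ 0.02  0.15 -0.13  0.   -1.3   1.62] w 0.0161 F [ 0.4  0.3 -1.5]
[659.0, -169.0, 160.0, 4.15] -> [-0.0, 0.06, -0.1] [0.121, -0.0023, 0.1292] rows>= 4.2
```

```bash
python3 go.py 659.7 -168.4 100 4.15  659.7 -168.4 72 4.15
```

```text
t 18.82 tcp [ 538.6 -179.8  289.3] rpy [-1.80e+02  6.00e-02  4.05e+00] q [ 0.02  0.15 -0.13  0.   -1.3   1.62] w 0.0161 F [ 0.4  0.3 -1.5]
[659.7, -168.4, 100.0, 4.15] -> [-0.0, 0.06, -0.1] [0.1218, -0.0028, 0.1892] rows>= 5.4
[659.7, -168.4, 72.0, 4.15] -> [-0.0, 0.06, -0.1] [0.1218, -0.0028, 0.2172] rows>= 6.0
```

Request:
move_arm([
  [[0,0,0,0.03,0,0,0.008],[0,0,0,0.065,-0.001,0.02,0.008],[0,0,0,0.1,-0.002,0.05,0.008],[0,0,0,0.121,-0.0025,0.08,0.008],[0,0,0,0.121,-0.0025,0.11,0.008],[0,0,0,0.121,-0.0025,0.14,0.008],[0,0,0,0.121,-0.0025,0.165,0.008],[0,0,0,0.121,-0.0025,0.185,0.008],[0,0,0,0.121,-0.0025,0.195,0.008],[0,0,0,0.121,-0.0025,0.2,0.008],[0,0,0,0.121,-0.0025,0.2,0.008],[0,0,0,0.121,-0.0025,0.2,0.008]],
], force=30)

```text
t: 19.82
eef_pos: [0.6603, -0.1681, 0.091]
ee_rot: [3.141, -0.001, 0.072]
force: [0.4, 0.5, -0.0]
width: 0.0162
```

```bash
python3 go.py 659.7 -168.4 72 4.15  659.7 -168.4 62 4.15
```

```text
t 19.82 tcp [ 660.3 -168.1   91. ] rpy [ 1.7997e+02 -8.0000e-02  4.1200e+00] q [ 0.04  0.47 -0.14  0.   -0.96  1.61] w 0.0162 F [ 0.4  0.5 -0. ]
[659.7, -168.4, 72.0, 4.15] -> [0.03, -0.08, -0.03] [-0.0006, 0.0002, 0.019] rows>= 0.5
[659.7, -168.4, 62.0, 4.15] -> [0.03, -0.08, -0.03] [-0.0007, 0.0002, 0.029] rows>= 0.7
```

Request:
move_arm([
  [[0,0,0,-0.0005,0,0.007,0.008],[0,0,0,-0.0005,0,0.013,0.008],[0,0,0,-0.0005,0,0.018,0.008],[0,0,0,-0.0005,0,0.021,0.008],[0,0,0,-0.0005,0,0.023,0.008],[0,0,0,-0.0005,0,0.024,0.008],[0,0,0,-0.0005,0,0.024,0.008]],
], force=30)

```text
t: 20.4
eef_pos: [0.659, -0.1678, 0.0656]
ee_rot: [3.142, 0.0, 0.072]
force: [-0.6, -0.4, -1.9]
width: 0.016
```

```bash
python3 go.py 659.7 -168.4 62.8 4.15
```

```text
t 20.4 tcp [ 659.  -167.8   65.6] rpy [1.80e+02 2.00e-02 4.13e+00] q [ 0.04  0.5  -0.16  0.   -0.91  1.61] w 0.016 F [-0.6 -0.4 -1.9]
[659.7, -168.4, 62.8, 4.15] -> [0.0, 0.02, -0.02] [0.0006, 0.0007, 0.0028] rows>= 0.1
```

Request:
move_arm([
  [[0,0,0,0,0,0.001,0.008],[0,0,0,0,0,0.002,0.008],[0,0,0,0,0,0.003,0.008],[0,0,0,0,0,0.0035,0.008],[0,0,0,0,0,0.0035,0.008],[0,0,0,0,0,0.0035,0.008]],
], force=30)

```text
t: 20.9
eef_pos: [0.6593, -0.1677, 0.0629]
ee_rot: [3.141, -0.001, 0.072]
force: [-2.3, 0.8, 2.7]
width: 0.0159
```

```bash
python3 go.py 659.7 -168.4 62.8 4.15
```

```text
t 20.9 tcp [ 659.3 -167.7   62.9] rpy [ 1.7999e+02 -3.0000e-02  4.1400e+00] q [ 0.04  0.5  -0.17  0.   -0.9   1.61] w 0.0159 F [-2.3  0.8  2.7]
[659.7, -168.4, 62.8, 4.15] -> [0.01, -0.03, -0.01] [0.0003, 0.0007, 0.0001] rows>= 0.0
```

The lid seats at the expected height with light contact. I'll open partway and lift.

Request:
move_arm([
  [[0,0,0,0,0,0,0.036],[0,0,0,0,0,0,0.036],[0,0,0,0,0,0,0.036],[0,0,0,0,0,0,0.036],[0,0,0,0,0,0,0.036],[0,0,0,0,0,0,0.036],[0,0,0,0,0,-0.02,0.036],[0,0,0,0,0,-0.05,0.036],[0,0,0,-0.02,0,-0.09,0.036],[0,0,0,-0.05,0,-0.13,0.036],[0,0,0,-0.08,0,-0.17,0.036],[0,0,0,-0.12,0,-0.2,0.036]],
])

```text
t: 21.9
eef_pos: [0.5599, -0.1751, 0.2463]
ee_rot: [3.141, -0.002, 0.073]
force: [0.3, 0.1, 0.8]
width: 0.0362
```

Request:
move_arm([
  [[0,0,0,-0.02,0.04,0,0.036],[0,0,0,-0.03,0.08,0,0.036],[0,0,0,-0.03,0.11,0,0.036],[0,0,0,-0.03,0.12,0,0.036],[0,0,0,-0.03,0.12,0,0.036],[0,0,0,-0.03,0.12,0,0.036]],
])

```text
t: 22.4
eef_pos: [0.5384, -0.2972, 0.2437]
ee_rot: [-3.141, 0.001, 0.07]
force: [0.3, 0.2, -0.0]
width: 0.0359
```

```bash
python3 wr.py w5 >/dev/null
python3 - <<'E'
from h import *
from station import viewer,monitor
f=viewer.grab_frame('side');t=viewer.grab_frame('top')
a=cv2.resize(f['frame'][90:320,130:380],(400,368),interpolation=cv2.INTER_CUBIC)
b=cv2.resize(t['frame'][120:260,90:400],(400,181),interpolation=cv2.INTER_CUBIC)
w=cv2.resize(cv2.imread('pics/w5.png')[:230],(400,180))
cv2.imwrite('pics/fin.png',np.hstack([a,np.vstack([b,w,np.zeros((7,400,3),np.uint8)])]))
hsv=cv2.cvtColor(t['frame'],cv2.COLOR_BGR2HSV).astype(int);H,S,V=hsv[...,0],hsv[...,1],hsv[...,2]
for c in blobs((H>105)&(H<125)&(S>150),300): print('blue top@59',*rect(onplane(t,c.reshape(-1,2),.059)))
s=monitor.get_state();print(s['t'],np.round(s['eef_pos'],3),np.round(s['force'],1))
E
```

```text
22.55 [ 0.539 -0.296  0.244] [ 0.4  0.  -0.6]
```

View pics/fin.png

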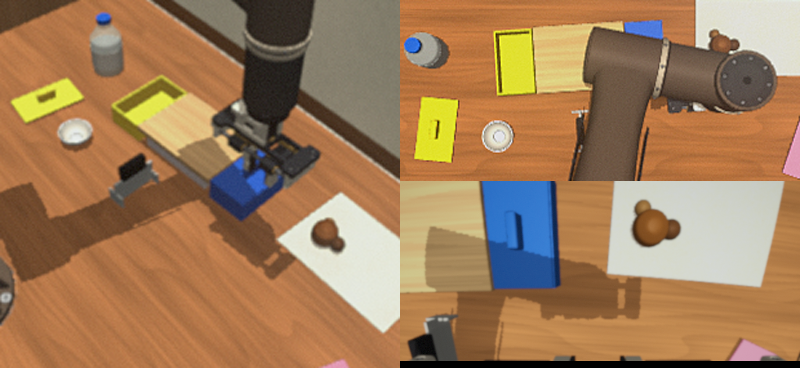

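The scraper stands upright (side view, 133,178), the lid covers the blue tray, and the bystanders haven't moved. One numeric check of the lid from the wrist image, then I hand in.

Run:
```python
from h import *
f,p=pickle.load(open('w5.pkl','rb'));hsv=cv2.cvtColor(f['frame'],cv2.COLOR_BGR2HSV).astype(int);H,S=hsv[...,0],hsv[...,1]
m=(H>100)&(H<128)&(S>120);m[225:]=0
for c in blobs(m,500):
    for z in (.054,.059): print(cv2.boundingRect(c),z,*rect(onplane(f,c.reshape(-1,2),z,p)))
```

```text
(105, 0, 99, 137) 0.054 [ 655.1 -170.9] [158.9 109.5] 4.2
(105, 0, 99, 137) 0.059 [ 654.6 -172.6] [156.6 107.9] 4.2
```

The lid is cut off at the image border, so I'll clear the arm from the top camera and check once more.

Request:
move_arm([
  [[0,0,0,-0.03,0.03,0,0.036],[0,0,0,-0.06,0.06,0,0.036],[0,0,0,-0.09,0.09,0,0.036],[0,0,0,-0.11,0.12,0,0.036],[0,0,0,-0.13,0.15,0,0.036],[0,0,0,-0.14,0.18,0,0.036],[0,0,0,-0.14,0.2,0,0.036],[0,0,0,-0.14,0.2,0,0.036],[0,0,0,-0.14,0.2,0,0.036],[0,0,0,-0.14,0.2,0,0.036]],
])

```text
t: 23.38
eef_pos: [0.4139, -0.5054, 0.2439]
ee_rot: [-3.141, 0.0, 0.073]
force: [-0.4, 0.1, -0.6]
width: 0.0358
```

Run:
```python
from h import *
from station import viewer,monitor
t=viewer.grab_frame('top');s=viewer.grab_frame('side')
hsv=cv2.cvtColor(t['frame'],cv2.COLOR_BGR2HSV).astype(int);H,S=hsv[...,0],hsv[...,1]
for c in blobs((H>105)&(H<125)&(S>150),300): print('blue',cv2.boundingRect(c),*rect(onplane(t,c.reshape(-1,2),.059)))
a=cv2.resize(s['frame'][160:250,180:330],(450,270),interpolation=cv2.INTER_CUBIC)
b=cv2.resize(t['frame'][125:235,150:310],(350,240),interpolation=cv2.INTER_CUBIC)
b=np.vstack([b,np.zeros((30,350,3),np.uint8)]);cv2.imwrite('pics/fin2.png',np.hstack([a,b]))
```

```text
blue (264, 136, 32, 51) [ 656.8 -168.1] [167.3  97.3] 4.1
```

View pics/fin2.png

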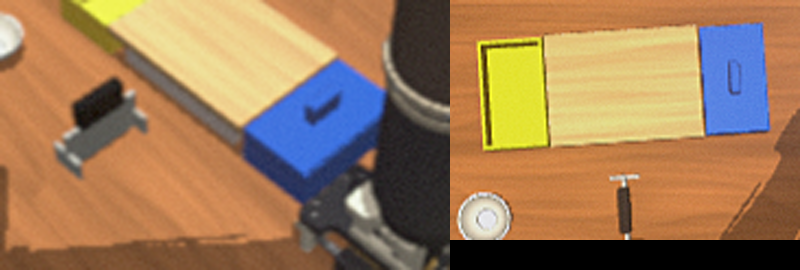

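The lid lies flat and centred on the tray, at (656.8, −168.1) mm and 4.1° against the tray's (656.7, −168.5) mm and 4.1° from the same camera. The scraper is upright and the board is clear.

```bash
python3 -c "
from station import arm; print(arm.job_done())"
```

```text
the job is handed in; nothing more can be done
None
```

The job is done and handed in at about 23.5 s of the 72 s allowed; handing in reported no verdict. I swept all six chunks into the blue tray in two passes of the scraper. I then stood the scraper back on the bench and put the blue lid on the blue tray.

**Chunks:** the top view before the lid went on showed six chunks in the tray and an empty board.

**Scraper:** it touched the bench at about 8 N before release, and the last side and top views show it standing upright. It is about where it was, but turned about 84° from how it first stood.

**Lid:** it met the rim with the lid's origin at about 48.1 mm, against a nominal 48 mm. In the top view its centre is within 0.5 mm of the tray's, with the same yaw.

**Bystanders:** the last views show the bottle, bowl, yellow lid and whole fungus where they were; I checked this by eye, not by measurement.

**Disagreements:**
- The wrist and top cameras differed by about 3 mm on the tray's x position, so I aimed close to the wrist and board values.
- One wrist check of the seated lid was cut off at the image border and unusable; I repeated it with the top camera.
- The wrist view of the held lid gave its width as 96 mm instead of 98 mm, which is within the calibration error.

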